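# Feed the hot loaf tin along the guide rail

## Robot

A 6-joint arm with a two-finger parallel gripper is mounted at the origin on the work surface. World frame = base frame: x ahead of the robot, y to its left, z up, the work surface at z = 0. Lengths are in m, angles in rad, forces in N, time in s.
With the tool pointing down it reaches from about 0.2 to 0.875 m from the base axis. Payload 3.4 kg.
Tool frame: the origin (TCP) lies between the finger pads; the fingertips stand 25 mm ahead of it and the grasp point (between the pads) lies 6 mm ahead of it (r.nose_length is the z of the fingertips in the tool frame, in m); z points along the fingers, x is the direction in which the jaws open and shut, and the axes are right-handed (so a half turn about z gives the same grasp; the last joint's range is limited). The gripper opens to 94 mm and grips with 3 to 60 N. Pads are 16 mm wide; open, the fingers measure 119 mm over their backs; the gripper's body (75 mm by 177 mm) begins 78 mm behind the grasp point.
Start: joints at [-1.379, 0.276, 1.505, -0, 1.361, -0.121], TCP at [0.177, -0.547, 0.23] pointing down, gripper open.
Joint ranges: [-2.89, 2.89], [-0.75, 2.08], [0.22, 2.7], [-1.18, 4.32], [0.11, 2.71], [-2.7, 2.7]. Speed limits (rad/s): [2.57, 2.57, 3.14, 3.14, 3.14, 3.14].

## Interface

Orientations are given as a unit quaternion [w, x, y, z].
In Python, from plant import r, gripper_to, inverse_kinematics, vision, models, telemetry gives the robot as it stands. Calls block until the motion is done:
- r.move_to(position, orientation): joint-space move of the TCP to a pose.
- r.move_l(position, rot=None, vel=0.15, guard=None): straight line of the TCP; rot=None keeps the orientation; vel is the mean speed in m/s. With guard (N) it stops when the force on the tool has changed by that much, and returns True; else False.
- r.movej(angles): joint-space move.
- gripper_to(opening, f_grip=None): finger opening in m; f_grip is the grip in N (None keeps the last); returns when the fingers have stopped.
- r.hold(seconds).
- inverse_kinematics(position, orientation): joint angles nearest the present ones, or None.
- vision.snapshot(name): name is "scene" or "top"; returns the picture (480x640x3 uint8, red, green, blue); there is no depth.
- vision.get_calibration(name): a dict with "fx", "fy", "cx", "cy" (pixels), "position" and "orientation" of the camera in the world. Camera axes: x right, y down, z forward; pixel columns grow to the right and rows downward; lengths in m; the calibration is good to about 2 mm. A picture is of the moment at which its call begins. get_calibration takes no time and is no camera call.
A pose or a line that the arm cannot do raises r.PlanningError and nothing moves.
- r.sign_off(): hands the job in, once; it reports no verdict.
Trained networks look in the newest picture that a camera, given by its name, has taken for a name from the list of things; names that differ only in an ending like _2 or _b are one class to them, and where a whole thing is asked for, a point or a joint stands for the part that bears it (a point fixed in the world has none). Each returns a list of dicts, best first, with "score" (0 to 1); they miss things now and then, are a little off and sometimes report something else, mostly with a low value. They report only what shows in the picture. A call takes as long as a camera call.
- models.boxes_of(thing, camera): "at" ([x, y, z] in m, in world coordinates, good to about 4 mm: the middle of the surface that is visible of it).
- models.regions_of(thing, camera): "pixels" (480x640 bool, what is visible of it).
- models.mark_of(thing, camera): "at" ([x, y, z] in m, in world coordinates, good to about 4 mm: a listed point, or the origin of a listed thing).
Readings, each from a call of its own:
- telemetry.current_t(): time.
- telemetry.current_joints(): joint angles.
- telemetry.current_dq(): joint speeds.
- telemetry.current_joint_efforts(): joint torques, N m.
- telemetry.current_ee_pos(): TCP position.
- telemetry.current_tool_rot(): TCP orientation.
- telemetry.current_wrist_force(): force on the tool from outside, world axes, zero at the start.
- telemetry.current_torque(): the same for the moment, N m.
- telemetry.current_opening(): finger opening in m.
Only numpy, scipy, OpenCV 4.12 (cv2) and the standard library are available. Lean on these libraries where they do the work, as an engineer would, in place of code of your own. Each camera call takes 0.05 s, during which the arm holds its last target. There are 200 camera calls.

## Task

The filled loaf tin is too hot to touch: pick up the wooden push stick and with its rubber nose first press the tin square against the guide rail where it stands, then feed it along the rail, keeping it lightly pressed flat against the rail the whole way, and press it firmly home against the red end stop. The tin dents easily, so never push it hard. Lay the stick back flat on its rest the way it lay, let go, and leave everything else alone.

Things in the scene. Friction and masses are not known exactly. Their poses are not given: they have to be found in the camera images.
- stick_mid (a point): Centre of the wooden push stick, half-way up, near its centre of mass: grip here. A flat bar 22 mm wide (y), 26 mm high (z), from 85 mm behind this point (-x) to 99 mm ahead; the front end is an upright black rubber cylinder, radius 14 mm, 26 mm high, axis 85 mm ahead. 160 g. Starts on its rest. No pose is given while it is held; it may twist or slip a little in the grip.
- rest: Fixed wooden rest, origin centre of underside on the table; 190 x 70 mm (x, y) with two cross blocks at x = -60 and +60 mm (22 mm along x, 70 along y), tops 20 mm above the table. The stick lies across both, centred over the origin (within about 10 mm), both x axes the same way; its centre is then 33 mm above the table.
- tin: Hot loaf tin, 160 (x) x 90 (y) x 60 mm high, straight steel sides, golden loaf standing 78 mm high; 0.4 to 0.8 kg. Loose on the deck. Origin: centre of its underside; x along the feed, within 15 degrees at first. The walls dent if pushed with more than 20 N; pressed firmly home means 5 to 10 N on the stop. Sliding takes 2 to 6 N; pushed sideways with one corner on the rail it can jam askew: push near the lagging end.
- rail: Fixed steel guide rail on the deck. Origin: middle of its inner face, at the deck's surface. x runs along it in the feed direction (to the red stop), y points from the tin into the rail, z up. Inner face: plane y = 0, x = -220 to +240 mm, 34 mm high. Against the rail the tin's centre is at y = -45 mm. Square the tin up against it before its centre passes x = -40 mm.
- deck: Fixed aluminium cooling deck, its surface 10 mm above the table. Origin on the table under the rail's origin, axes as the rail's. The plate spans x = -250 to +270 mm, y = -180 to +20 mm. The rigid red end stop (face 110 mm wide, 34 mm high, square to the rail) is clamped by hand somewhere at x = 180 to 225 mm: it is not measured, find it by feel. The tin starts on it with its centre 65 to 100 mm from the rail, at x = -150 to -80 mm, perhaps askew.
- spare_tin: Bystander: empty steel loaf tin 160 x 90 x 60; leave alone. Origin at the centre of its underside.
- bowl: Bystander: steel bowl; leave alone. Origin at the centre of its underside.
- red_bowl: Bystander: red plastic bowl; leave alone. Origin at the centre of its underside.
- jar: Bystander: glass jar; leave alone. Origin at the centre of its underside.
- crackers: Bystander: row of crackers on a card; leave alone. Origin at the centre of its underside.
- cup: Bystander: white cup; leave alone. Origin at the centre of its underside.
- stick_nose (a point): Centre of the stick's rubber nose (on the cylinder's axis, half-way up), 85 mm ahead of the stick's centre.

How it is judged:
On the way, in this order (a step that is already met when the one before it is completed fails the run):
1. the stick is held and clear of its rest (contact force between the fingers and stick above 1 N and contact force between stick and rest below 0.05 N), for 0.2 s.
2. the stick presses the tin square against the rail (within 3 mm and 2 degrees, over 1 N on the rail) before its centre passes x = -40 mm (contact force between tin and rail above 1 N and contact force between stick and tin above 0.5 N and y of tin in the frame of rail above -0.048 m and angle between the x axis of tin and the x axis of rail, either way round below 0.035 rad and x of tin in the frame of rail below -0.04 m), for 0.1 s.
3. half-way along (tin centre at x = -30 to 80 mm on the rail) the stick pushes the tin while it bears on the rail (over 0.3 N) (contact force between tin and rail above 0.3 N and contact force between stick and tin above 0.5 N and x of tin in the frame of rail between -0.03 and 0.08 m), for 0.1 s.
4. the stick presses the tin home on the stop with more than 4 N while it lies against the rail (contact force between tin and stop above 4 N and contact force between stick and tin above 0.5 N and y of tin in the frame of rail above -0.049 m and angle between the x axis of tin and the x axis of rail, either way round below 0.04 rad), for 0.2 s.
At the end, for the whole second after the job is handed in: The tin stands at rest with its leading end within 3 mm of the stop and its side within 4 mm of the rail (parallel within about 2 degrees); the stick lies flat on both blocks of its rest, nose the same way as before, within 30 mm and 11 degrees, released and still (x of tin in the frame of stop above -0.083 m and y of tin in the frame of rail above -0.049 m and angle between the x axis of tin and the x axis of rail, either way round below 0.04 rad and angle between tin's own z axis and vertical below 0.05 rad and linear speed of each of tin, stick below 0.01 m/s and horizontal distance between stick_mid and rest below 0.03 m and height (world z) of stick_mid between 0.03 and 0.036 m and angle between stick_mid's own z axis and vertical below 0.08 rad and angle between the x axis of stick_mid and the x axis of rest, either way round below 0.2 rad and x of stick_nose in the frame of rest above 0.04 m); the robot touches nothing.
It fails at once if the stick pushes the tin with more than 20 N (contact force between stick and tin above 20 N).
It fails at once if the hot tin is touched by the robot (contact force between any of the fingers, the arm and tin above 0.3 N).
It fails at once if the tin comes off the rail (more than 5 mm, or askew by more than 3.5 degrees) once its centre is past x = -40 mm (x of tin in the frame of rail above -0.04 m and (y of tin in the frame of rail below -0.05 m or angle between the x axis of tin and the x axis of rail, either way round above 0.06 rad)).
It fails at once if the tin is tipped or lifted (angle between tin's own z axis and vertical above 0.15 rad).
It fails at once if a bystander is disturbed (moved over 15 mm) (distance of any of spare_tin, bowl, red_bowl, jar, crackers, cup from where it was at the start of the episode above 0.015 m).
It also fails if it takes over 72 s, if anything falls off the work surface, if the arm or the gripper's body presses on something with over 40 N, if the wrist force passes 120 N, or if a joint passes its speed limit or range.

## Working session

There is one attempt and no reset: what is moved stays moved. The work goes in short steps, each a Python script; the robot and the scene stay as the last script left them, time stands still between calls to the robot, and variables do not carry over. Pictures are saved under pics/ and viewed, about 8 in all and at most 12, crops included, and the job is handed in when it is done.

```bash
mkdir -p pics; ls; python3 - <<'E'
from plant import r, vision, models, telemetry as t
import cv2, numpy as np
for c in ("scene","top"):
    im=vision.snapshot(c); cv2.imwrite(f"pics/{c}0.png",im[:,:,::-1]); k=vision.get_calibration(c); print(c,k)
    for n in ["stick_mid","stick_nose","rest","tin","rail","deck","spare_tin","bowl","red_bowl","jar","crackers","cup"]:
        print(n,[(np.round(d["at"],3).tolist(),round(d["score"],2)) for d in models.mark_of(n,c)[:2]])
print(t.current_t(),r.nose_length,t.current_tool_rot())
E
```

```text
pics
scene {'fx': 475.20844506289694, 'fy': 475.20844506289694, 'cx': 321.2745579504232, 'cy': 244.34879331902334, 'position': array([ 1.33452778, -0.16632835,  1.15189786]), 'orientation': array([-0.24146861,  0.75269471,  0.58600802, -0.17815215])}
stick_mid [([0.439, -0.347, 0.036], 0.78)]
stick_nose [([0.529, -0.35, 0.03], 0.79)]
rest [([0.444, -0.359, 0.001], 0.58)]
tin [([0.591, 0.135, 0.009], 0.82)]
rail [([0.645, 0.016, 0.008], 0.73)]
deck [([0.651, 0.013, -0.004], 0.95), ([0.545, 0.554, -0.002], 0.43)]
spare_tin [([0.544, 0.554, -0.003], 0.85)]
bowl [([0.749, 0.077, -0.001], 0.66)]
red_bowl [([0.439, -0.347, 0.033], 0.74), ([0.743, 0.205, -0.0], 0.67)]
jar [([0.761, -0.115, 0.003], 0.58)]
crackers [([0.645, 0.012, 0.004], 0.62), ([0.742, -0.318, 0.003], 0.55)]
cup [([0.644, 0.013, 0.006], 0.59)]
top {'fx': 457.16309594014854, 'fy': 457.16309594014854, 'cx': 319.4752089467795, 'cy': 234.96038465806888, 'position': array([0.4661011 , 0.02171422, 1.1740934 ]), 'orientation': array([-0.04239391,  0.71591487, -0.69559735,  0.04257915])}
stick_mid [([0.437, -0.35, 0.033], 0.58)]
stick_nose [([0.525, -0.349, 0.032], 0.62)]
rest [([0.439, -0.358, 0.001], 0.88)]
tin [([0.589, 0.129, 0.011], 0.74)]
rail [([0.653, 0.011, 0.011], 0.71)]
deck [([0.647, 0.014, -0.0], 0.88), ([0.562, -0.508, -0.002], 0.38)]
spare_tin [([0.55, 0.555, 0.0], 0.59)]
bowl [([0.744, 0.076, 0.005], 0.85)]
red_bowl [([0.742, 0.208, -0.0], 0.97)]
jar [([0.757, -0.112, -0.002], 0.64)]
crackers [([0.742, -0.316, 0.003], 0.97)]
cup [([0.559, -0.508, -0.0], 0.6)]
1.3 0.025 [ 4.39578428e-05  8.08619584e-01 -5.88331848e-01  5.82608261e-05]
```

View pics/top0.png

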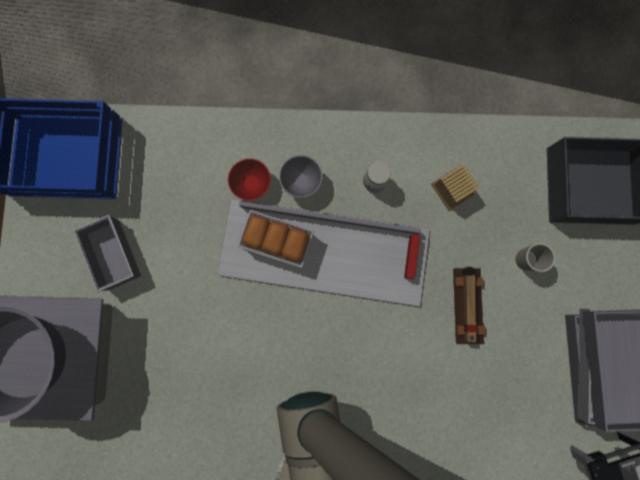

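View pics/scene0.png

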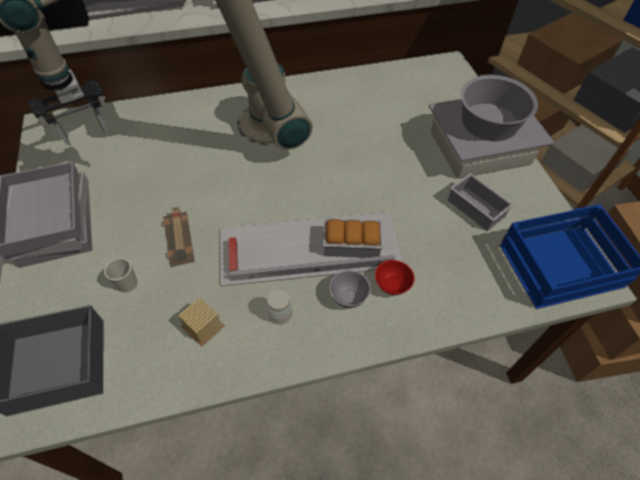

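Top view: the stick lies at about (468,305) with its nose up (+x world). The rail runs from (240,205) to (420,230), the red stop is at (413,257) and the tin is at (275,238). Next I'll fit headings from the masks and check them with an overlay.

```bash
cat > h.py <<'E'
from plant import r, gripper_to, inverse_kinematics, vision, models, telemetry as t
import cv2, numpy as np
from scipy.spatial.transform import Rotation as R
def cam(c):
    k=vision.get_calibration(c); return k,R.from_quat(k["orientation"],scalar_first=True).as_matrix()
def unproj(uv,z,c="top"):
    k,M=cam(c); uv=np.atleast_2d(uv).astype(float)
    d=np.c_[(uv[:,0]-k["cx"])/k["fx"],(uv[:,1]-k["cy"])/k["fy"],np.ones(len(uv))]@M.T
    return (k["position"]+d*((z-k["position"][2])/d[:,2])[:,None])[:,:2]
def proj(P,c="top"):
    k,M=cam(c); q=(np.atleast_2d(P)-k["position"])@M
    return np.c_[q[:,0]/q[:,2]*k["fx"]+k["cx"],q[:,1]/q[:,2]*k["fy"]+k["cy"]]
def rect(thing,z,c="top"):
    """centre, (long, short) side, heading of the long side (mod pi) of a mask laid on plane z"""
    m=models.regions_of(thing,c)[0]["pixels"].astype(np.uint8)
    cs=max(cv2.findContours(m,cv2.RETR_EXTERNAL,cv2.CHAIN_APPROX_NONE)[0],key=cv2.contourArea)
    b=cv2.boxPoints(cv2.minAreaRect((unproj(cs[:,0],z,c)*1000).astype(np.float32)))/1000
    e=[b[1]-b[0],b[2]-b[1]]; e.sort(key=lambda v:-np.hypot(*v))
    return b.mean(0),[np.hypot(*v) for v in e],np.arctan2(e[0][1],e[0][0])
E
python3 - <<'E'
from h import *
im=vision.snapshot("top")
for n,z in [("rail",.044),("deck",.01),("tin",.07),("tin",.088),("stick_mid",.046),("rest",.01)]:
    c,s,a=rect(n,z); print(n,c.round(4),np.round(s,3),"deg",np.degrees(a).round(2))
big=cv2.resize(im[180:320,205:500,::-1],None,fx=2.7,fy=2.7,interpolation=cv2.INTER_CUBIC)
cv2.imwrite("pics/crop1.png",big)
E
```

```text
rail [6.492e-01 3.000e-04] [0.458 0.018] deg 82.96
deck [0.5658 0.0107] [0.519 0.203] deg 82.86
tin [0.5894 0.1307] [0.166 0.096] deg 73.46
tin [0.5874 0.1289] [0.163 0.094] deg 73.46
stick_mid [ 0.4453 -0.3464] [0.182 0.032] deg 0.29
rest [ 0.4401 -0.3315] [0.185 0.025] deg 0.41
```

View pics/crop1.png

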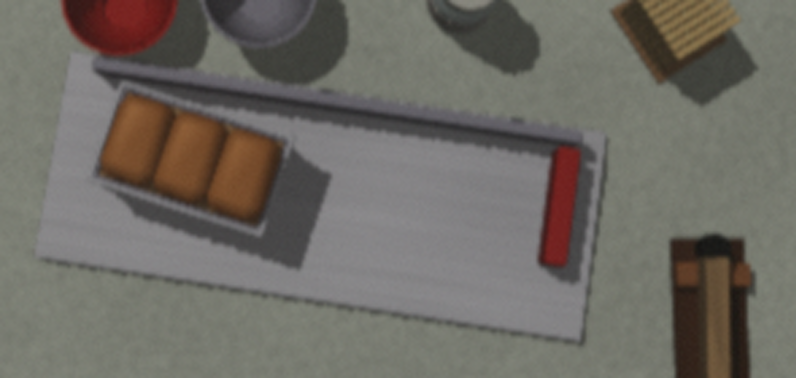

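```bash
cat >> h.py <<'E'
RO=np.array([.646,.0125]); RH=np.radians(-97.1)
UX=np.array([np.cos(RH),np.sin(RH)]); UY=np.array([-UX[1],UX[0]])
def w2r(p): d=np.asarray(p)[:2]-RO; return np.array([d@UX,d@UY])
def r2w(x,y): return RO+x*UX+y*UY
SGN=1
def quat(h,s=None):
    s=SGN if s is None else s
    x=s*np.array([-np.sin(h),np.cos(h),0]); z=np.array([0,0,-1.]); return R.from_matrix(np.c_[x,np.cross(z,x),z]).as_quat(scalar_first=True)
def tcp_for_nose(x,y,h,z):
    """TCP position that puts the nose centre at rail (x,y), stick heading h (world)"""
    return np.r_[r2w(x,y)-.085*np.array([np.cos(h),np.sin(h)]),z]
def wf(n=3): return np.mean([t.current_wrist_force() for _ in range(n)],0)
def frail(): f=wf()[:2]; return np.array([f@UX,f@UY])   # rail-frame force on tool
E
python3 - <<'E'
from h import *
for s in (1,-1):
    for nm,p,h in [("pick",[.438,-.348,.043],0),("push",tcp_for_nose(-.06,-.17,RH+np.pi/2,.06),RH+np.pi/2),("feed0",tcp_for_nose(-.21,-.066,RH+.25,.06),RH+.25),("feed1",tcp_for_nose(.06,-.066,RH+.25,.06),RH+.25)]:
        q=inverse_kinematics(p,quat(h,s)); print(s,nm,np.round(p,3),None if q is None else np.round(q,2))
E
```

```text
1 pick [ 0.438 -0.348  0.043] [-0.8   0.42  1.8  -0.    0.92 -2.37]
1 push [0.4   0.104 0.06 ] [ 0.08  0.22  2.09 -0.    0.84 -1.36]
1 feed0 [0.596 0.313 0.06 ] [ 0.38  0.54  1.51 -0.    1.08  0.25]
1 feed1 [0.562 0.045 0.06 ] [-0.04  0.41  1.77 -0.    0.96 -0.17]
-1 pick [ 0.438 -0.348  0.043] [-0.8   0.42  1.8  -0.    0.92  0.78]
-1 push [0.4   0.104 0.06 ] [ 0.08  0.22  2.09 -0.    0.84  1.78]
-1 feed0 [0.596 0.313 0.06 ] None
-1 feed1 [0.562 0.045 0.06 ] None
```

```bash
python3 - <<'E'
from h import *
r.move_to([.438,-.348,.14],quat(0)); gripper_to(.06)
print(r.move_l([.438,-.348,.043],vel=.1,guard=8), t.current_ee_pos(), t.current_t())
gripper_to(.0,f_grip=50); print("open",t.current_opening(), t.current_ee_pos(), t.current_t())
r.move_l([.438,-.348,.15],vel=.1); print(wf(), t.current_t())
r.move_to(tcp_for_nose(-.06,-.19,RH+np.pi/2,.15),quat(RH+np.pi/2)); print(wf(),t.current_ee_pos(),t.current_t())
vision.snapshot("top"); vision.snapshot("scene")
for c in("top","scene"):
    for n in("stick_nose","stick_mid"): print(c,n,[d["at"] for d in models.mark_of(n,c)[:1]])
h=RH+np.pi/2; print("expected nose",t.current_ee_pos()[:2]+.085*np.array([np.cos(h),np.sin(h)]))
c,s,a=rect("tin",.08); print(w2r(c),np.degrees(a)-180-np.degrees(RH))
im=vision.snapshot("scene"); cv2.imwrite("pics/held.png",im[60:360,100:500,::-1].repeat(2,0).repeat(2,1))
E
```

```text
False [ 0.43839534 -0.3483826   0.04355122] 5.4
open 0.021566307440860966 [ 0.43808479 -0.34827004  0.04314809] 6.075
[-0.65977166 -0.3810062  -1.7318563 ] 7.2917
[ 0.22809898  0.852285   -2.29558354] [0.38128437 0.10559253 0.15009695] 8.9667
top stick_nose [[0.4685, 0.0932, 0.1389]]
top stick_mid [[0.3779, 0.1095, 0.1401]]
scene stick_nose [[0.47, 0.0937, 0.1366]]
scene stick_mid [[0.3788, 0.1092, 0.1426]]
expected nose [0.46517861 0.09513543]
[-0.10922947 -0.07147513] -8.139303588867193
```

View pics/held.png

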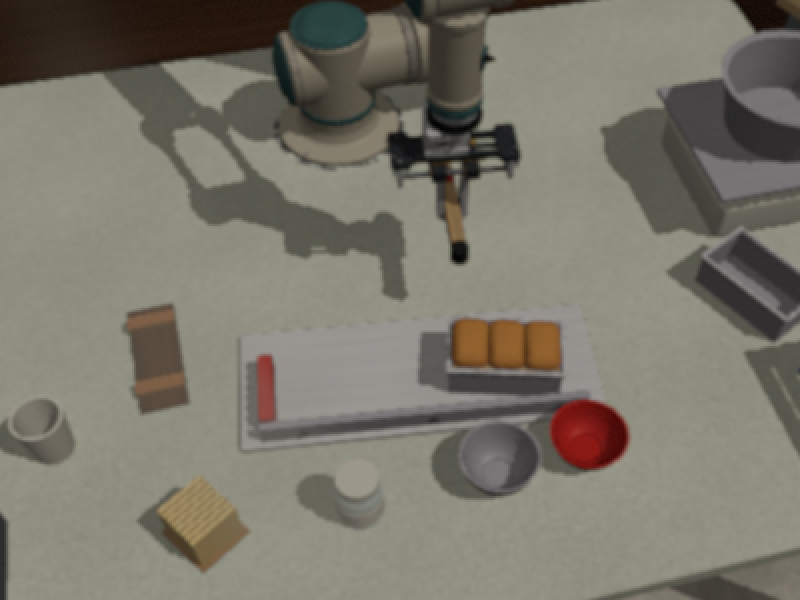

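The stick is held level; the nose is at (459,250) in the crop. Next I'll press the tin near its lagging front end in small steps, watching the force.

```bash
cat >> h.py <<'E'
Z=.052
def tinpose():
    vision.snapshot("top"); c,s,a=rect("tin",.08)
    da=(np.degrees(a)-np.degrees(RH)+90)%180-90
    return w2r(c).round(4),round(da,2)
def press(x,y0,y1,h,step,fmax,vel=.03,b=None):
    """advance the nose at rail x from y0 to y1 until the rail-y reaction exceeds fmax"""
    b=frail() if b is None else b; log=[]
    y=y0
    while y<y1-1e-6:
        y=min(y+step,y1); r.move_l(tcp_for_nose(x,y,h,Z),vel=vel)
        f=frail()-b; log.append((round(y*1000,1),*f.round(1)))
        if abs(f[1])>fmax: break
    print(log); return y
E
python3 - <<'E'
from h import *
h=RH+np.pi/2; X=-.072
r.move_l(tcp_for_nose(X,-.19,h,.15),vel=.2); r.move_l(tcp_for_nose(X,-.19,h,Z),vel=.1)
r.move_l(tcp_for_nose(X,-.155,h,Z),vel=.1); r.hold(.2)
print([frail().round(2) for _ in range(4)],t.current_t())
press(X,-.155,-.12,h,.005,9); print(t.current_t(),tinpose())
E
```

```text
[array([-0.13,  0.74]), array([-0.13,  0.74]), array([-0.13,  0.74]), array([-0.13,  0.74])] 11.45
[(-150.0, np.float64(-0.1), np.float64(-1.4)), (-145.0, np.float64(-0.4), np.float64(-0.5)), (-140.0, np.float64(0.1), np.float64(-0.1)), (-135.0, np.float64(0.9), np.float64(-1.2)), (-130.0, np.float64(0.6), np.float64(-1.6)), (-125.0, np.float64(0.4), np.float64(-3.1)), (-120.0, np.float64(0.0), np.float64(-1.8))]
13.6667 (array([-0.1118, -0.0597]), np.float64(-2.72))
```

```bash
python3 - <<'E'
from h import *
h=RH+np.pi/2; X=-.09
r.move_l(tcp_for_nose(-.072,-.13,h,Z),vel=.1); r.move_l(tcp_for_nose(X,-.13,h,Z),vel=.1); r.hold(.2)
b=frail(); print(b)
y=press(X,-.124,-.112,h,.003,6,b=b)
y=press(X,y,-.094,h,.001,5.5,vel=.02,b=b); r.hold(.3); print((frail()-b).round(2),y,t.current_t(),tinpose())
E
```

```text
[-0.24491908 -0.34445051]
[(-121.0, np.float64(0.7), np.float64(0.8)), (-118.0, np.float64(0.7), np.float64(0.0)), (-115.0, np.float64(1.8), np.float64(-2.5)), (-112.0, np.float64(1.2), np.float64(-1.2))]
[(-111.0, np.float64(0.9), np.float64(-1.5)), (-110.0, np.float64(1.4), np.float64(-2.3)), (-109.0, np.float64(1.4), np.float64(-1.5)), (-108.0, np.float64(1.4), np.float64(-2.5)), (-107.0, np.float64(1.3), np.float64(-2.7)), (-106.0, np.float64(1.7), np.float64(-2.6)), (-105.0, np.float64(1.0), np.float64(-1.5)), (-104.0, np.float64(0.8), np.float64(-2.5)), (-103.0, np.float64(0.6), np.float64(-4.5)), (-102.0, np.float64(0.2), np.float64(-7.3))]
[ 1.29 -6.92] -0.102 18.55 (array([-0.1139, -0.0474]), np.float64(0.6))
```

```bash
python3 - <<'E'
from h import *
h=RH+np.pi/2; X=-.128
r.move_l(tcp_for_nose(-.09,-.112,h,Z),vel=.1); r.move_l(tcp_for_nose(X,-.112,h,Z),vel=.1); r.hold(.2)
b=frail(); print(b)
y=press(X,-.108,-.094,h,.001,6,vel=.02,b=b); r.hold(.3); print((frail()-b).round(2),y,t.current_t(),tinpose())
r.move_l(tcp_for_nose(X,-.125,h,Z),vel=.1)
im=vision.snapshot("top"); cv2.imwrite("pics/sq.png",cv2.resize(im[190:290,215:440,::-1],None,fx=3.5,fy=3.5,interpolation=cv2.INTER_CUBIC)); print(tinpose(),t.current_t())
E
```

```text
[-0.0399422   0.17042369]
[(-107.0, np.float64(-0.6), np.float64(0.2)), (-106.0, np.float64(1.2), np.float64(-0.5)), (-105.0, np.float64(0.1), np.float64(0.9)), (-104.0, np.float64(-0.2), np.float64(-1.2)), (-103.0, np.float64(-0.7), np.float64(-5.0)), (-102.0, np.float64(-1.5), np.float64(-5.7)), (-101.0, np.float64(-1.6), np.float64(-7.1))]
[-1.12 -7.25] -0.10099999999999999 21.8333 (array([-0.1146, -0.0469]), np.float64(0.23))
(array([-0.1137, -0.0465]), np.float64(0.12)) 22.475
```

View pics/sq.png

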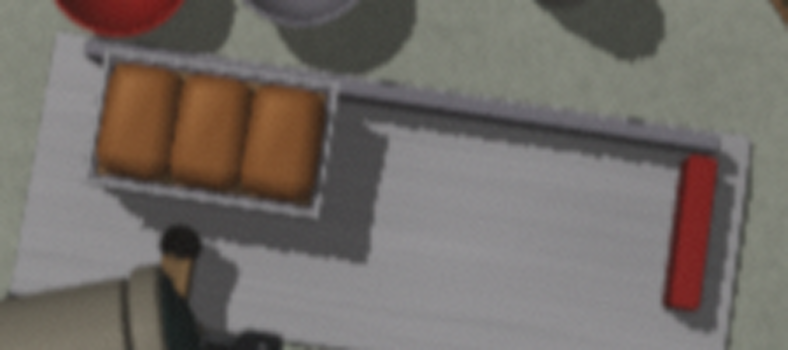

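The tin's far side now lies along the rail (about (110,58) to (330,88) in the crop), with the angle within about 0.2°. Next I'll swing behind it and start feeding with lateral force control.

```bash
cat >> h.py <<'E'
HF=RH+.25
def feed(x0,x1,y,b,step,fxmax,vel=.04,fy=1.6):
    log=[];x=x0
    while x<x1-1e-6:
        x=min(x+step,x1); r.move_l(tcp_for_nose(x,y,HF,Z),vel=vel)
        f=-(frail()-b); log.append((round(x*1000,1),round(y*1000,2),*map(float,f.round(1))))
        if f[0]>fxmax: break
        if f[0]>.8: y=float(np.clip(y+np.clip(2e-4*(fy-f[1]),-5e-4,5e-4),-.070,-.048))
    print(log); return x,y,f
E
python3 - <<'E'
from h import *
import json
p=t.current_ee_pos(); r.move_l([p[0],p[1],.15],vel=.2)
r.move_to(tcp_for_nose(-.228,-.060,HF,.15),quat(HF)); r.move_l(tcp_for_nose(-.228,-.060,HF,Z),vel=.12); r.hold(.3)
b=frail(); print(b,t.current_t())
x,y,f=feed(-.215,-.203,-.060,b,.004,9)
y+=.0006
x,y,f=feed(x,-.155,y,b,.006,9); print(t.current_t(),tinpose(),f)
json.dump([x,y,b.tolist()],open("s.json","w"))
E
```

```text
[-0.0168385   0.66308576] 25.7417
[(-211.0, -60.0, 0.8, 0.4), (-207.0, -59.77, 2.9, 1.9), (-203.0, -59.83, 1.9, 1.7)]
[(-197.0, -59.24, 3.0, 2.4), (-191.0, -59.4, 1.1, 1.5), (-185.0, -59.37, 2.9, 1.5), (-179.0, -59.36, 2.1, 2.1), (-173.0, -59.46, 1.5, 1.7), (-167.0, -59.47, 0.6, 1.8), (-161.0, -59.47, 1.1, 1.5), (-155.0, -59.45, 1.1, 1.2)]
29.2167 (array([-0.0573, -0.046 ]), np.float64(-1.09)) [1.05701013 1.15902491]
```

The tin is turning slightly nose-out (-1.1°) because the drag is low. I'll shift the push point further from the rail to balance it before x = -40 mm.

```bash
sed -i 's/-.070,-.048))/-.080,-.060))/' h.py; python3 - <<'E'
from h import *
import json
x,y,b=json.load(open("s.json")); b=np.array(b)
r.move_l(tcp_for_nose(x-.008,y,HF,Z),vel=.1); r.move_l(tcp_for_nose(x-.008,-.076,HF,Z),vel=.1); r.hold(.2); b2=frail(); print(b,b2); b=b2
x,y,f=feed(x-.004,x+.004,-.076,b,.002,9,fy=1.2); print(tinpose())
x,y,f=feed(x,-.143,y,b,.003,9,fy=1.2); print(t.current_t(),tinpose(),tinpose(),f)
json.dump([x,y,b.tolist()],open("s.json","w"))
E
```

```text
[-0.0168385   0.66308576] [-0.11933791 -1.07206018]
[(-157.0, -76.0, 0.6, -1.1), (-155.0, -76.0, -0.5, -1.0), (-153.0, -76.0, 2.4, -1.1), (-151.0, -75.55, 4.2, 0.2)]
(array([-0.0555, -0.0465]), np.float64(-0.01))
[(-148.0, -75.36, 3.2, 1.0), (-145.0, -75.31, 3.5, 0.1), (-143.0, -75.09, 4.5, 2.1)]
31.9833 (array([-0.0477, -0.046 ]), np.float64(-0.53)) (array([-0.0468, -0.0473]), np.float64(0.23)) [4.47410771 2.08176314]
```

```bash
cat >> h.py <<'E'
def wf(n=4):
    s=[]
    for _ in range(n): s.append(t.current_wrist_force()); r.hold(.02)
    return np.mean(s,0)
E
python3 - <<'E'
from h import *
import json
x,y,b=json.load(open("s.json")); b=np.array([-.05,.1])
for e in (-.115,-.08,-.045,-.012):
    x,y,f=feed(x,e,y,b,.006,8.5,fy=1.4); p,a=tinpose(); print(t.current_t(),p,a)
    if f[0]>8.5 or abs(a)>1.8 or p[1]<-.049: print("STOP");break
json.dump([x,y,b.tolist()],open("s.json","w"))
print(w2r(unproj([215+672/3.5,190+230/3.5],.044)[0]))
E
```

```text
[(-137.0, -75.26, 1.2, 0.8), (-131.0, -75.14, 1.6, 0.4), (-125.0, -74.95, 1.7, 0.3), (-119.0, -74.72, 1.9, 0.5), (-115.0, -74.53, 2.6, 0.7)]
34.0667 [-0.0198 -0.0476] -0.1
[(-109.0, -74.39, 2.5, 1.4), (-103.0, -74.39, 1.9, 1.4), (-97.0, -74.4, 2.2, 1.2), (-91.0, -74.36, 1.9, 1.1), (-85.0, -74.29, 2.2, 1.2), (-80.0, -74.26, 2.3, 1.4)]
36.3417 [ 0.0155 -0.0464] 0.36
[(-74.0, -74.26, 1.7, 1.7), (-68.0, -74.31, 1.6, 1.6), (-62.0, -74.36, 1.8, 1.1), (-56.0, -74.3, 2.0, 1.3), (-50.0, -74.27, 1.2, 0.7), (-45.0, -74.13, 1.8, 0.6)]
38.6167 [ 0.0493 -0.0461] 0.6
[(-39.0, -73.98, 1.8, 1.2), (-33.0, -73.94, 2.2, 1.0), (-27.0, -73.86, 1.9, 1.2), (-21.0, -73.81, 1.9, 0.7), (-15.0, -73.68, 1.8, 0.7), (-12.0, -73.54, 2.9, 1.7)]
40.8667 [ 0.0828 -0.0471] -0.1
[ 0.21673247 -0.0625556 ]
```

```bash
python3 - <<'E'
from h import *
import json
x,y,b=json.load(open("s.json")); b=np.array(b)
x,y,f=feed(x,.018,y,b,.005,5.5,fy=1.5)
x,y,f=feed(x,.07,y,b,.002,5.5,fy=1.8,vel=.02)
x,y,f=feed(x,x+.008,y,b,.0007,8.2,fy=2,vel=.01)
r.hold(.4); f=-(frail()-b); p,a=tinpose(); print(t.current_t(),f,p,a)
json.dump([x,y,b.tolist()],open("s.json","w"))
E
```

```text
[(-7.0, -73.6, 2.6, 1.3), (-2.0, -73.56, 1.9, 1.1), (3.0, -73.47, 2.4, 1.3), (8.0, -73.43, 1.8, 1.2), (13.0, -73.36, 2.1, 1.7), (18.0, -73.4, 1.9, 1.1)]
[(20.0, -73.32, 3.7, 1.4), (22.0, -73.24, 3.7, 1.8), (24.0, -73.25, 3.6, 1.8), (26.0, -73.26, 3.7, 1.6), (28.0, -73.22, 3.5, 2.1), (30.0, -73.29, 3.5, 1.9), (32.0, -73.31, 3.3, 2.2), (34.0, -73.39, 3.2, 1.7), (36.0, -73.37, 3.4, 1.4), (38.0, -73.3, 3.7, 1.8), (40.0, -73.3, 3.3, 1.8), (42.0, -73.3, 3.4, 1.5), (44.0, -73.23, 3.2, 2.2), (46.0, -73.32, 5.3, 1.9), (48.0, -73.34, 11.3, 2.1)]
[(48.7, -73.34, 13.1, 3.0)]
48.55 [12.68214379  2.43058851] [ 0.1393 -0.0466] 0.12
```

Pressed home: about 12.7 N on the stick, less about 3.5 N of drag, leaves about 9 N on the stop. The tin is square, so I'll back off and return the stick.

```bash
python3 - <<'E'
from h import *
import json
x,y,b=json.load(open("s.json"))
r.move_l(tcp_for_nose(x-.03,y-.002,HF,Z),vel=.06); p=t.current_ee_pos(); r.move_l([p[0],p[1],.16],vel=.2)
r.move_to([.438,-.348,.15],quat(0)); print(t.current_t()); vision.snapshot("top"); vision.snapshot("scene")
for c in("top","scene"):
    for n in("stick_nose","stick_mid"): print(c,n,[np.round(d["at"],3) for d in models.mark_of(n,c)[:1]])
print("rest",[np.round(d["at"],3) for d in models.mark_of("rest","top")[:1]], tinpose())
im=vision.snapshot("scene"); cv2.imwrite("pics/ret.png",cv2.resize(im[150:330,80:400,::-1],None,fx=2.5,fy=2.5))
E
```

```text
51.85
top stick_nose [array([ 0.522, -0.344,  0.14 ])]
top stick_mid [array([ 0.438, -0.346,  0.141])]
scene stick_nose [array([ 0.528, -0.348,  0.14 ])]
scene stick_mid [array([ 0.438, -0.347,  0.139])]
rest [array([ 0.44 , -0.356, -0.001])] (array([ 0.1386, -0.047 ]), np.float64(-0.65))
```

View pics/ret.png

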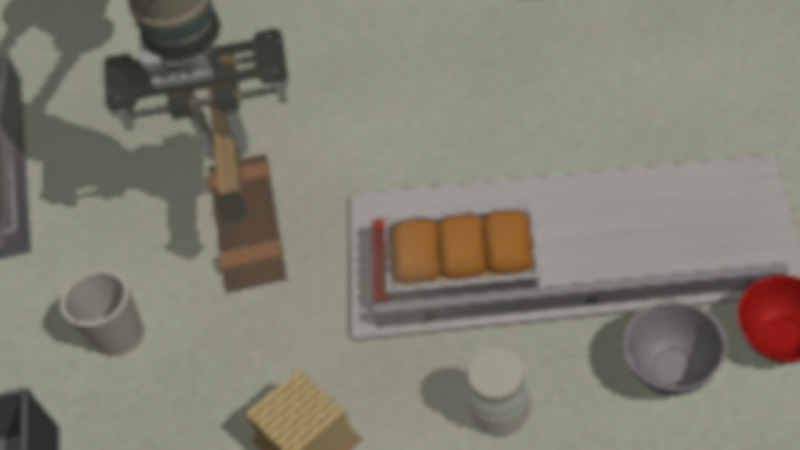

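The tin touches the red stop (at about (378,260) in the crop) and lies along the rail. The stick hasn't slipped and is over its rest, so I'll lay it down.

```bash
python3 - <<'E'
from h import *
r.move_l([.438,-.350,.06],vel=.12); print(r.move_l([.438,-.350,.0425],vel=.03,guard=4), t.current_ee_pos(), wf())
gripper_to(.05); r.hold(.2); r.move_l([.438,-.350,.16],vel=.12); print(t.current_t())
vision.snapshot("top"); vision.snapshot("scene")
for c in("top","scene"):
    for n in("stick_nose","stick_mid"): print(c,n,[np.round(d["at"],3) for d in models.mark_of(n,c)[:1]])
r.movej([-1.379,0.276,1.505,0,1.361,-0.121]); im=vision.snapshot("top"); print(tinpose(),t.current_t())
print("stick",rect("stick_mid",.046))
cv2.imwrite("pics/end.png",cv2.resize(im[190:360,330:510,::-1],None,fx=3.4,fy=3.4))
E
```

```text
True [ 0.43776036 -0.34974734  0.04313888] [-0.35296526  0.05020048  4.08844565]
55.8417
top stick_nose [array([ 0.524, -0.348,  0.034])]
top stick_mid [array([0.646, 0.014, 0.002])]
scene stick_nose [array([ 0.525, -0.354,  0.032])]
scene stick_mid [array([ 0.436, -0.346,  0.033])]
(array([ 0.1396, -0.0462]), np.float64(-0.45)) 58.2333
stick (array([ 0.44406635, -0.3466953 ], dtype=float32), [np.float32(0.17941715), np.float32(0.029554728)], np.float32(-0.008993948))
```

View pics/end.png

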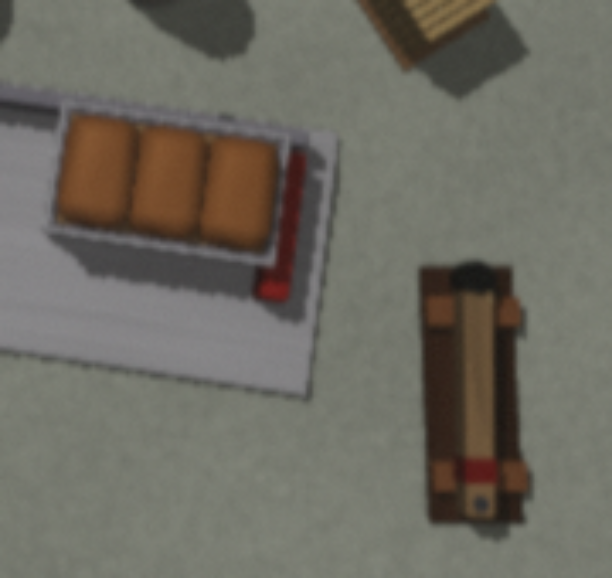

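The stick lies flat across both blocks with its nose at (473,275) in the crop. The tin sits on the stop and rail, at (170,180).

```bash
python3 -c "
from plant import r; r.sign_off()"
```

```text
the job is handed in; nothing more can be done
```

The job is done and handed in at about 58 s of the 72 s allowed. I picked up the stick, pressed the tin square against the rail, fed it along, pressed it home on the red stop, and laid the stick back on its rest.

**Squaring and feed:** Squaring took about 7 N. The feed took about 2–4 N along the rail with about 1–2 N of side force. Early in the feed, before x = -40 mm, the tin swung about 1° out, so I moved the push point further from the rail and it came back square.

**Pressing home:** The last press peaked at about 13 N on the stick, which I estimate as about 9 N on the stop after drag. That is more than I aimed for, because one 2 mm step took the force from about 5 to 11 N. It stayed well under the 20 N limit.

**Last checks:**
- **Tin:** the camera put it at about y = -46 mm and within 0.7° of the rail, touching the stop in the picture.
- **Stick:** it lies flat on both blocks, nose the same way, about 3 mm and under 1° from where it started. The gripper is open and clear.
- **Disagreement:** one network reading of the stick's centre in the top view was plainly wrong. The other view, the stick's outline and the picture all agreed, so I ignored it.
- **Bystanders:** in the pictures they looked undisturbed, but I did not measure them again at the end.

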